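# Load the tasting carousel, turn the new jar to the front and hold it there

### The job

Set the mustard jar down upright in the empty ring of the jar carousel, without dropping it, and let go of it. Then turn the carousel until the mustard jar stands at the front, squarely behind the little red price-card holder, and finish with the gripper still closed on the wooden handle at the top of the carousel's post, holding the carousel still so that the price label can be put on. Leave the white label roll and the tag wad where they are.

Things in the scene. Friction and masses are not known exactly. Their poses are not given: they have to be found in the camera images.
- jar_mid (a point): centre, half-way up, of the loose mustard jar: a round mustard-yellow jar with a white cap and a white label with a red stripe, 62 mm across and 90 mm high, about 0.2 kg; it starts upright on the table, its body straight-sided from 3 to 70 mm above its underside (the cap above is 57 mm across). This point is 45 mm above its underside; z is its own upright axis
- empty_bay (a point): centre of the floor of the empty steel ring on the carousel's turning deck, 30 mm above the table and 82 mm from the carousel's axis. The ring is 72 mm wide inside, open above, and rises 20 mm above this floor. A seated jar stands on this floor with its middle 45 mm above this point. The other three rings, at 90, 180 and 270 degrees round the deck, hold brown jars with black caps, 66 mm across, tops 121 mm above the table. The point moves with the deck
- front_mark (a point): point on the fixed foot of the carousel, 30 mm above the table and 82 mm from the axis, on the line from the axis to the middle of the red price-card holder (74 mm wide, top 39 mm above the table, 149 mm out from the axis): where the centre of the empty ring's floor must come to. The foot stands fixed on the table; its x axis points from the card holder to the carousel's axis
- handle_mid (a point): centre of the carousel's handle, on the axis of the carousel, 167 mm above the table: a dark wooden upright paddle with rounded edges, 14 mm thick (its own x), 46 mm wide (its own y), 50 mm high (z), on a 15 mm steel post; it turns with the deck, and its x axis lies along the line through the axis and the empty ring (pointing away from the empty ring)
- turntable (a joint): angle of the deck on its foot, rad: 0 when the empty ring is at the front mark (so are whole turns), growing anticlockwise seen from above. It turns either way without a stop, on a ball bearing with little drag (about 0.03 N m), and does not spring back; a knock moves it. The deck is 245 mm across, its top 30 mm above the table
- mustard_jar: the same mustard jar; origin at the centre of its underside
- handle: the wooden handle; origin on the carousel's axis at the underside of the paddle, 142 mm above the table
- label_roll: bystander: white roll of labels, 70 mm across, 40 mm high, lying flat on the table to the right of where the mustard jar starts; origin at the centre of its underside
- tag_wad: bystander: wad of shelf tags in a black clip, 45 x 72 x 13 mm, lying flat on the table to the left, in front of the carousel; origin at the centre of its underside
- sign_stand: fixed, keep clear of it: black price sign on a pole, far left; its upright panel, 350 mm wide (roughly left to right) and 15 mm thick, hangs 260 to 475 mm above the table: draw back before swinging past. Origin at the centre of its underside. Also fixed: the grey label scale close beside the deck's right edge (150 mm high) and the black drawer box behind left (154 mm high)

How it is judged:
By the outcome, as a careful person would: the job done as asked, in the order asked, and still so for the second after the job is handed in, while the arm keeps its last pose, push and grip.
It also fails if it takes over 72 s, if anything falls off the work surface, if the arm or the gripper's body presses on something with over 40 N, if the wrist force passes 120 N, or if a joint passes its speed limit or range.

### The arm

A 7-joint arm with a two-finger parallel gripper is mounted at the origin on the work surface; the furniture and walls round the work are solid. World frame = base frame: x ahead of the robot, y to its left, z up, the work surface at z = 0. Lengths are in m, angles in rad, forces in N, time in s.
With the tool pointing down it reaches from about 0.4 to 0.85 m from the base axis. Payload 10.4 kg.
Tool frame: the origin (TCP) lies at the very end of the fingers, on their centre line; the grasp point (between the pads) lies 19 mm behind it; z points along the fingers, y is the direction in which the jaws open and shut (so a half turn about z gives the same grasp; the last joint's range is limited). The gripper opens to 87 mm and grips with 3 to 60 N. Pads are 19 mm wide; open, the fingers measure 117 mm over their backs; the gripper's body (75 mm by 190 mm) begins 51 mm behind the grasp point.
Start: joints at [-1.126, 0.332, -0.065, 1.46, 0.022, 1.35, -0.088], TCP at [0.282, 0.558, 0.223] pointing down, gripper open.
Joint ranges: [-2.6, 2.6], [-0.5, 2.12], [-1.47, 1.34], [0.16, 2.42], [-1.27, 4.41], [0.06, 2.06], [-2.6, 2.6]. Speed limits (rad/s): [2.22, 2.22, 2.79, 2.79, 3.14, 3.14, 3.14].

### API

Orientations are given as a unit quaternion [x, y, z, w].
In Python, from bench import r, eyes, job gives the robot as it stands. The module is installed in compiled form; this text tells all that it offers.
- The arm moves only by the tool play_rows, never from a script. Its argument "motion" is a list of rows, each a list of 7 numbers: the shift along the tool's x, y, z as a fraction of full scale, then the turn, a rotation vector about the tool's x, y, z as a fraction of full scale, then the opening in per cent of the stroke, from 0 (shut) to 100 (fully open). A call has 1 to 5 rows; each row is the pose to reach, as a shift and turn from the pose commanded when the call began, along the tool's axes at that moment; what a row does not reach only later rows make up. Full scale, the value 1, is 0.2 m for a shift and 90 degrees for a turn. A row lasts 1/8 s, in which the tool goes at most 62.5 mm and 10.7 degrees, less where a joint would pass 70% of its speed; a pose out of reach is approached as far as the arm can. A call with a number of a shift or a turn outside -1 to 1 is refused whole. A call with a gripper value outside its range is refused whole. The fingers move at their own pace and stop on an object; "squeeze" is the grip in N (left out, the last holds). Time passes only in rows, so rows that repeat a pose let the fingers close. It gives the time, the measured TCP pose, the force and the opening at its end, in the units of the state.
- r.read_state(): the state, without advancing time (a new reading comes with each control period).
- eyes.camera(name): name is "scene" or "top"; returns a dict with "image" (480x640x3 uint8, red, green, blue), "mtx" (3x3 intrinsics, pixels), "R" (3x3) and "t" (3): a world point X has camera coordinates R X + t. Camera axes: x right, y down, z forward; pixel columns grow to the right and rows downward; lengths in m; the calibration is good to about 2 mm. A picture is of the moment at which its call begins. There is no depth.
- job.close_job(): hands the job in, once; it reports no verdict.
Trained networks look in a picture, given as the dict that the camera call returned (one of the last four; its "shot" number tells which), for a name from the list of things; names that differ only in an ending like _2 or _b are one class to them, and where a whole thing is asked for, a point or a joint stands for the part that bears it (a point fixed in the world has none). Each returns a list of dicts, best first, with "p" (0 to 1); they miss things now and then, are a little off and sometimes report something else, mostly with a low value. They report only what shows in the picture. A call takes as long as a camera call.
- eyes.regions_of(picture, label): "region" (480x640 bool, what is visible of it) and "xy" ([column, row] in pixels, amid what is visible of it).
- eyes.landmark_of(picture, label): "xy" ([column, row] in pixels: a listed point, or the origin of a listed thing).
The state is a dict: "time": time; "joint_positions": joint angles; "joint_vel": joint speeds; "joint_torque": joint torques, N m; "ee_pos": TCP position; "eef_rot": TCP orientation; "ft_force": force on the tool from outside, world axes, zero at the start; "torque": the same for the moment, N m; "width": finger opening in m.
Only numpy, scipy, OpenCV 4.12 (cv2) and the standard library are available. Lean on these libraries where they do the work, as an engineer would, in place of code of your own. Each camera call takes 0.05 s, during which the arm holds its last target. There are 200 camera calls.

## Working session

There is one attempt and no reset: what is moved stays moved. The work goes in short steps, Python scripts to look and compute and a tool call to move; the robot and the scene stay as the last step left them, time stands still between calls to the robot, and variables do not carry over. Pictures are saved under pics/ and viewed, about 8 in all and at most 12, crops included, and the job is handed in when it is done.

Besides the shell and the picture viewer there is one more tool, called after ">>>" by a JSON object that holds its "op" and its "data". play_rows: Moves the arm, as the interface text tells. Shift numbers are shares of 0.2 m and turn numbers shares of 90 degrees, none past 1 either way. Its arguments: {"type":"object","properties":{"motion":{"type":"array","items":{"type":"array","items":{"type":"number"}}},"squeeze":{"type":"number"}},"required":["motion"]}

```bash
mkdir -p pics; cat > h.py <<'E'
import numpy as np, cv2
from bench import r, eyes, job
from scipy.spatial.transform import Rotation as R
def shoot(n):
    return eyes.camera(n)
def save(p,fn):
    cv2.imwrite('pics/'+fn,cv2.cvtColor(p['image'],cv2.COLOR_RGB2BGR))
def ray(p,xy):
    C=-p['R'].T@p['t']; d=p['R'].T@np.linalg.inv(p['mtx'])@np.array([xy[0],xy[1],1.]); return C,d
def atz(p,xy,z):
    C,d=ray(p,xy); return C+d*(z-C[2])/d[2]
def proj(p,X):
    c=p['R']@np.asarray(X)+p['t']; u=p['mtx']@c; return u[:2]/u[2]
def tri(ps,xys):
    A=np.zeros((3,3));b=np.zeros(3)
    for p,xy in zip(ps,xys):
        C,d=ray(p,xy); d=d/np.linalg.norm(d); M=np.eye(3)-np.outer(d,d); A+=M;b+=M@C
    return np.linalg.solve(A,b)
E
cat > look.py <<'E'
from h import *
np.set_printoptions(precision=4,suppress=True)
s=r.read_state(); print({k:np.round(v,4) for k,v in s.items()})
P={n:shoot(n) for n in('scene','top')}
for n,p in P.items():
    save(p,n+'0.png'); print(n,'cam at',-p['R'].T@p['t'])
Z=dict(jar_mid=.045,empty_bay=.03,front_mark=.03,handle_mid=.167,mustard_jar=0,handle=.142,label_roll=0,tag_wad=0,sign_stand=0)
for k,z in Z.items():
    for n,p in P.items():
        for d in eyes.landmark_of(p,k)[:2]: print(k,n,np.round(d['xy'],1),round(d['p'],2),atz(p,d['xy'],z))
E
python3 look.py
```

```text
{'time': np.float64(0.0), 'joint_positions': array([-1.1256,  0.3329, -0.0647,  1.4609,  0.0216,  1.3499, -0.0885]), 'joint_vel': array([ 0.0012,  0.0008, -0.0002,  0.0005, -0.0012,  0.001 ,  0.0009]), 'joint_torque': array([ -0.0006, -62.3265,   0.0238, -38.9884,  -0.0616,   0.0399,
         0.0001]), 'ee_pos': array([0.2817, 0.5575, 0.2218]), 'eef_rot': array([ 0.2318,  0.9728, -0.0007, -0.0001]), 'ft_force': array([ 0.3045,  0.4817, -0.04  ]), 'torque': array([ 0.0135, -0.022 ,  0.008 ]), 'width': np.float64(0.0869)}
scene cam at [-0.7202 -0.7085  0.9351]
top cam at [0.2605 0.0504 1.4491]
jar_mid scene [375.2 305.8] 0.6 [ 0.4163 -0.1823  0.045 ]
jar_mid top [392.7 270.8] 0.61 [ 0.4093 -0.1699  0.045 ]
empty_bay scene [332.6 247.4] 0.8 [0.6553 0.102  0.03  ]
empty_bay top [279.1 178.8] 0.67 [0.6668 0.1219 0.03  ]
front_mark scene [309.4 265.8] 0.8 [0.5128 0.1017 0.03  ]
front_mark top [283.3 239.4] 0.82 [0.501  0.1132 0.03  ]
handle_mid scene [326.6 218.6] 0.76 [0.594  0.0909 0.167 ]
handle_mid scene [376.5 303.1] 0.41 [ 0.2722 -0.2518  0.167 ]
handle_mid top [292.2 196.2] 0.58 [0.5833 0.0839 0.167 ]
mustard_jar scene [371.3 319.6] 0.95 [ 0.4083 -0.1772  0.    ]
mustard_jar top [392.  269.5] 0.98 [ 0.4176 -0.1752  0.    ]
mustard_jar top [224.3 294.9] 0.63 [0.3599 0.2741 0.    ]
handle scene [329.8 229.5] 0.73 [0.5775 0.0682 0.142 ]
label_roll scene [438. 337.] 0.57 [ 0.4396 -0.3644 -0.    ]
label_roll scene [327.5 224.6] 0.24 [0.8388 0.2353 0.    ]
label_roll top [462.1 253.1] 0.78 [ 0.4576 -0.3656  0.    ]
tag_wad top [222.1 296.2] 0.68 [0.3566 0.2799 0.    ]
sign_stand scene [198.1 249.7] 0.56 [0.4292 0.5053 0.    ]
sign_stand top [138.4 267.3] 0.96 [0.4392 0.5049 0.    ]
```

View pics/scene0.png

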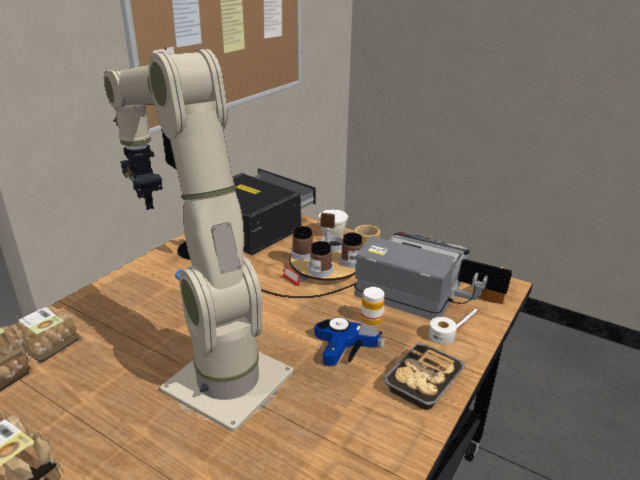

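View pics/top0.png

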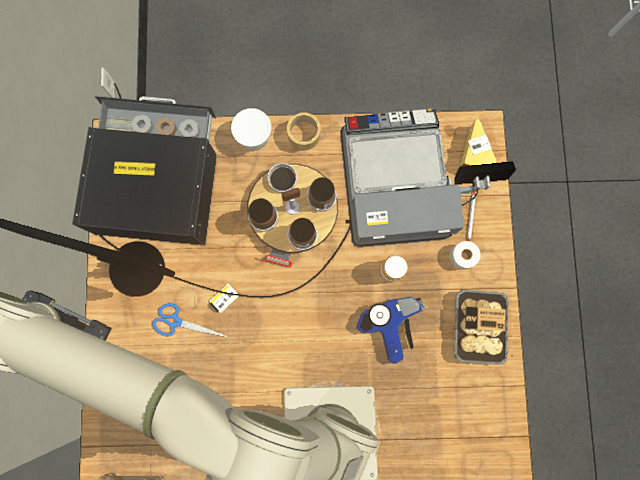

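The scene view shows the arm at left, the carousel with the red holder near (290,272), the jar at (373,305) and the grey scale at (410,275). In the top view the deck centre is at about (292,208), with the empty ring at the back (283,178), the holder at (278,260) and the mustard cap at (395,267). The black bar from (0,225) to (170,275) is the sign panel. I'll refine the carousel geometry with an enlarged crop.

```bash
cat > fit.py <<'E'
from h import *
from scipy.optimize import least_squares
np.set_printoptions(precision=4,suppress=True)
P={n:shoot(n) for n in('scene','top')}
p=P['top']; img=cv2.cvtColor(p['image'],cv2.COLOR_RGB2BGR)
# brown jar caps (black discs, z=.121) in top view
dark=(p['image'].max(2)<45).astype(np.uint8)
dark[:, :240]=0; dark[:,345:]=0; dark[:160]=0; dark[255:]=0
dark=cv2.morphologyEx(dark,cv2.MORPH_OPEN,np.ones((7,7),np.uint8))
n,l,st,ce=cv2.connectedComponentsWithStats(dark)
caps=[ce[i] for i in range(1,n) if st[i,4]>150]
W=np.array([atz(p,c,.121)[:2] for c in caps]); print('caps',np.array(caps),st[1:,2:5].tolist(),W)
# cap of the mustard jar
for nme,q in P.items():
    rg=eyes.regions_of(q,'mustard_jar')[0]; m=rg['region'].astype(np.uint8)
    print(nme,'jar region',rg['p'],m.sum(),cv2.minEnclosingCircle(cv2.findNonZero(m)))
    m2=(m>0)&(q['image'].min(2)>150)
    print(' cap', atz(q,np.argwhere(m2).mean(0)[::-1],.09))
if len(caps)==3:
    i,j=max(((0,1),(0,2),(1,2)),key=lambda t:np.linalg.norm(W[t[0]]-W[t[1]])); k=3-i-j
    def res(v): return np.concatenate([W[a]-v[:2]-.082*np.array([np.cos(v[2]+o),np.sin(v[2]+o)]) for a,o in zip((i,j,k),o3)])
    best=None
    for o3 in ((np.pi/2,-np.pi/2,np.pi),(-np.pi/2,np.pi/2,np.pi)):
        s=least_squares(res,[*W.mean(0),0.]); 
        if best is None or s.cost<best.cost: best=s
    cx,cy,a=best.x; print('axis',cx,cy,'bay az deg',np.degrees(a),'res',best.fun)
    big=cv2.resize(img[110:300,220:430],None,fx=3.8,fy=3.1) if 0 else cv2.resize(img[150:300,215:415],None,fx=4,fy=4,interpolation=cv2.INTER_CUBIC)
    def circ(c,rad,z,col):
        pts=[((proj(p,[c[0]+rad*np.cos(t),c[1]+rad*np.sin(t),z])-[215,150]+.5)*4) for t in np.linspace(0,2*np.pi,60)]
        cv2.polylines(big,[np.int32(pts)],True,col,1)
    circ((cx,cy),.1225,.03,(0,0,255)); b=(cx+.082*np.cos(a),cy+.082*np.sin(a)); circ(b,.036,.05,(0,255,0)); print('bay',b)
    for w in W: circ(w,.033,.121,(255,0,255))
    circ((.41,-.175),.0285,.09,(255,0,0))
    cv2.imwrite('pics/crop1.png',big)
# holder
hsv=cv2.cvtColor(p['image'],cv2.COLOR_RGB2HSV); red=((hsv[...,0]<8)|(hsv[...,0]>172))&(hsv[...,1]>150)&(hsv[...,2]>90)
red[:250]=0;red[272:]=0;red[:,:250]=0;red[:,310:]=0
pts=np.argwhere(red)[:,::-1].astype(np.float32); rc=cv2.minAreaRect(pts); print('holder',rc,atz(p,rc[0],.035),[atz(p,c,.035)[:2] for c in cv2.boxPoints(rc)])
for z in(.26,.475):print('sign right end',atz(p,(172,275),z),'left',atz(p,(0,222),z))
E
python3 fit.py
```

```text
caps [] [] []
scene jar region 0.6 773 ((372.5, 305.0), 18.554075241088867)
 cap [ 0.3882 -0.1924  0.09  ]
top jar region 0.66 494 ((392.5, 269.0), 13.82941722869873)
 cap [ 0.4133 -0.1694  0.09  ]
holder ((277.7759094238281, 260.34027099609375), (27.441072463989258, 6.312734603881836), 14.931416511535645) [0.4449 0.1284 0.035 ] [array([0.447 , 0.1653]), array([0.463 , 0.1608]), array([0.4427, 0.0915]), array([0.4267, 0.0961])]
sign right end [0.3884 0.349  0.26  ] left [0.5162 0.7353 0.26  ]
sign right end [0.3653 0.295  0.475 ] left [0.47   0.6115 0.475 ]
```

```bash
sed -i 's/^dark=(p.*$/dark=None/; s/^dark\[.*$//; s/^dark=cv2.*$//; s/^n,l,st,ce=.*$//' fit.py
python3 - <<'E'
s=open('fit.py').read().split('\n')
o=[]
for l in s:
    if l.startswith('caps=['):
        o+=["g=cv2.GaussianBlur(cv2.resize(cv2.cvtColor(img,cv2.COLOR_BGR2GRAY)[150:300,215:415],None,fx=4,fy=4,interpolation=cv2.INTER_CUBIC),(0,0),2)",
        "hc=cv2.HoughCircles(g,cv2.HOUGH_GRADIENT,1,70,param1=80,param2=18,minRadius=42,maxRadius=62)[0]",
        "hc=[c for c in hc if g[int(c[1])-25:int(c[1])+25,int(c[0])-25:int(c[0])+25].mean()<75 and 240<c[0]/4+215<340 and c[1]<400]; print(np.array(hc))",
        "caps=[np.array([c[0]/4+215-.375,c[1]/4+150-.375]) for c in hc[:3]]; st=np.zeros((1,5))"]
    else:o.append(l)
open('fit.py','w').write('\n'.join(o))
E
python3 fit.py
```

```text
[[269.5 109.5  52.5]
 [349.5 337.5  55.5]
 [429.5 157.5  47.9]
 [192.5 262.5  53.4]]
caps [[282. 177.]
 [302. 234.]
 [322. 189.]] [] [[0.6452 0.1099]
 [0.4981 0.0626]
 [0.6117 0.0099]]
scene jar region 0.84 761 ((373.0, 305.5946044921875), 18.835134506225586)
 cap [ 0.387  -0.1932  0.09  ]
top jar region 0.96 595 ((393.047607421875, 269.952392578125), 14.933420181274414)
 cap [ 0.4148 -0.1703  0.09  ]
axis 0.5754487336805467 0.08641963318964052 bay az deg 110.49958724466143 res [-0.007  -0.0052 -0.0005  0.0049  0.0076  0.0003]
bay (np.float64(0.5467322817318703), np.float64(0.16322695958158934))
holder ((277.7759094238281, 260.34027099609375), (27.441072463989258, 6.312734603881836), 14.931416511535645) [0.4449 0.1284 0.035 ] [array([0.447 , 0.1653]), array([0.463 , 0.1608]), array([0.4427, 0.0915]), array([0.4267, 0.0961])]
sign right end [0.3884 0.349  0.26  ] left [0.5162 0.7353 0.26  ]
sign right end [0.3653 0.295  0.475 ] left [0.47   0.6115 0.475 ]
```

```bash
sed -i "s/ and c\[1\]<400\]/ and 130<c[1]<400]/" fit.py; python3 fit.py | head -9
```

```text
[[349.5 339.5  53.7]
 [182.5 243.5  49. ]
 [426.5 157.5  50. ]]
caps [[302.   234.5 ]
 [260.25 210.5 ]
 [321.25 189.  ]] [] [[0.4969 0.0626]
 [0.5602 0.1656]
 [0.6118 0.0118]]
scene jar region 0.57 759 ((372.51947021484375, 305.4220886230469), 18.74807357788086)
```

View pics/crop1.png

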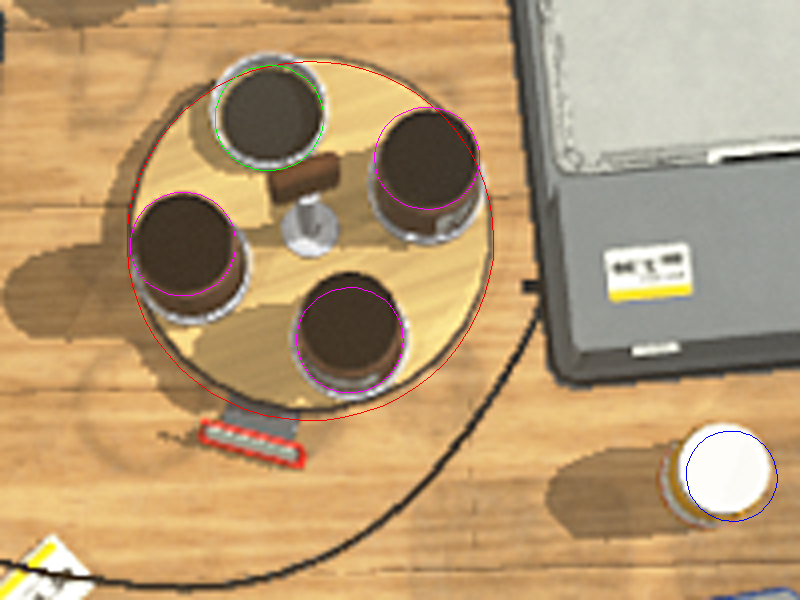

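The crop puts the cap centres at about (349,322), (184,244) and (427,157), and the deck centre near (311,234). The empty ring is at (269,116) and the mustard cap at (727,471). I'll compute world positions from these hand-read pixels.

```bash
cat > m.py <<'E'
from h import *
np.set_printoptions(precision=4,suppress=True)
p=shoot('top'); f=lambda x,y,z: atz(p,((x+.5)/4-.5+215,(y+.5)/4-.5+150),z)[:2]
A=f(349,322,.121);B=f(184,244,.121);C=f(427,157,.121)
print('caps',A,B,C,'BC mid',(B+C)/2,'BC len',np.linalg.norm(B-C))
print('deck c',f(311,234,.03),'ring rim',f(270,112,.05),'ring floor',f(268,118,.03))
print('handle top',f(306,176,.185),'jar cap',f(727,471,.09),'post',f(309,231,.04))
for c,rr in((f(727,471,.09),.0285),):print('px of cap radius',(proj(p,[c[0],c[1]+rr,.09])-proj(p,[c[0],c[1],.09]))*4)
h=f(252,443,.037);print('holder',h, np.degrees(np.arctan2(*(f(311,234,.03)-h)[::-1])))
d=f(203,425,.039)-f(306,455,.039);print('holder normal az',np.degrees(np.arctan2(d[1],d[0]))-90,np.linalg.norm(d))
d=f(272,190,.192)-f(340,165,.192);print('handle wide az',np.degrees(np.arctan2(d[1],d[0])))
E
python3 m.py
```

```text
caps [0.5079 0.0627] [0.5598 0.1647] [0.6121 0.0115] BC mid [0.5859 0.0881] BC len 0.16185827574206546
deck c [0.5852 0.0876] ring rim [0.6641 0.1128] ring floor [0.6657 0.1151]
handle top [0.5852 0.0859] jar cap [ 0.413  -0.1725] post [0.5849 0.0887]
px of cap radius [-45.3494   1.0392]
holder [0.4445 0.1287] -16.267249821624553
holder normal az -17.648026822996385 0.07037534458607714
handle wide az 109.36724783938806
```

```bash
cat > go.py <<'E'
import sys
from h import *
def tool(az): # tool down, y axis at azimuth az(deg)
    a=np.radians(az); y=[np.cos(a),np.sin(a),0]; z=[0,0,-1]; x=np.cross(y,z); return R.from_matrix(np.column_stack([x,y,z]))
def cur():
    s=r.read_state(); q=R.from_quat(s['eef_rot']); y=q.apply([0,1,0]); return s,np.array(s['ee_pos']),q,np.degrees(np.arctan2(y[1],y[0]))
if __name__=='__main__':
    s,p,q,az=cur(); print('t',round(float(s['time']),2),'p',p.round(4),'az',round(az,1),'w',round(float(s['width']),4),'q',np.round(s['joint_positions'],2),'F',np.round(s['ft_force'],1))
    for w in sys.argv[1:]:
        v=[float(t) for t in w.split(',')]
        print(w,'->',np.round(q.inv().apply(np.array(v[:3])-p)/.2,3),np.round((q.inv()*tool(v[3])).as_rotvec()/(np.pi/2),3))
E
python3 go.py .2,.47,.24,63.2 .24,.33,.24,55 .35,.2,.24,35; python3 - <<'E'
import sys; sys.path.insert(0,'.')
from h import *
p=shoot('top'); f=lambda x,y,z: atz(p,((x+.5)/4-.5+215,(y+.5)/4-.5+150),z)[:2]
print(f(570,383,.14),f(800,345,.14))
E
```

```text
t 1.65 p [0.2818 0.5579 0.2226] az 63.2 w 0.087 q [-1.13  0.33 -0.06  1.46  0.02  1.35 -0.09] F [-0.4 -0.1 -0.3]
.2,.47,.24,63.2 -> [ 0.167 -0.577 -0.087] [ 0. -0. -0.]
.24,.33,.24,55 -> [-0.327 -1.111 -0.087] [ 0.    -0.     0.091]
.35,.2,.24,35 -> [-1.111 -1.443 -0.087] [ 0.    -0.     0.313]
[ 0.46344867 -0.07126258] [ 0.48365867 -0.21244041]
```

>>> {"op": "play_rows", "data": {"motion": [[0.08,-0.29,-0.09,0,0,0,100],[0.16,-0.57,-0.09,0,0,0,100],[0,-0.75,-0.09,0,0,0.03,100],[-0.16,-0.92,-0.09,0,0,0.06,100],[-0.3,-1,-0.09,0,0,0.09,100]]}}

```text
time: 2.33
ee_pos: [0.2458, 0.3507, 0.241]
eef_rot: [0.301, 0.954, 0.001, 0.0]
ft_force: [0.5, 0.1, 0.8]
width: 0.0871
```

```bash
python3 go.py .26,.31,.24,50 .33,.21,.24,35 .38,.05,.24,10  .41,-.1,.24,-20
```

```text
t 2.33 p [0.2458 0.3507 0.241 ] az 55.0 w 0.0871 q [-1.05 -0.11 -0.02  1.91 -0.    1.34 -0.11] F [0.5 0.1 0.8]
.26,.31,.24,50 -> [-0.175 -0.126  0.005] [ 0.001 -0.     0.055]
.33,.21,.24,35 -> [-0.749 -0.335  0.004] [ 0.001 -0.     0.222]
.38,.05,.24,10 -> [-1.413 -0.846  0.004] [ 0.001 -0.     0.5  ]
.41,-.1,.24,-20 -> [-1.966 -1.374  0.003] [ 0.001 -0.001  0.833]
```

>>> {"op": "play_rows", "data": {"motion": [[-0.18,-0.13,0,0,0,0.06,100],[-0.46,-0.23,0,0,0,0.14,100],[-0.75,-0.33,0,0,0,0.22,100],[-0.9,-0.42,0,0,0,0.33,100],[-1,-0.55,0,0,0,0.44,100]]}}

```text
time: 2.95
ee_pos: [0.3476, 0.1462, 0.2407]
eef_rot: [0.608, 0.794, 0.0, 0.0]
ft_force: [0.6, 0.2, -0.4]
width: 0.087
```

```bash
python3 go.py .37,.06,.24,-15 .4,0,.24,-30 .413,-.1,.24,-60  .413,-.1725,.24,-80
```

```text
t 2.95 p [0.3476 0.1462 0.2407] az 15.0 w 0.087 q [-0.78 -0.26  0.22  2.03  0.06  1.37 -0.32] F [ 0.6  0.2 -0.4]
.37,.06,.24,-15 -> [-0.445 -0.004  0.003] [ 0.    -0.     0.334]
.4,0,.24,-30 -> [-0.774  0.063  0.004] [ 0.  -0.   0.5]
.413,-.1,.24,-60 -> [-1.274 -0.004  0.003] [ 0.    -0.     0.834]
.413,-.1725,.24,-80 -> [-1.624 -0.098  0.003] [ 0.    -0.     1.056]
```

>>> {"op": "play_rows", "data": {"motion": [[-0.22,0,0,0,0,0.11,100],[-0.44,0.02,0,0,0,0.22,100],[-0.66,0.05,0,0,0,0.33,100],[-0.85,0.05,0,0,0,0.44,100],[-1,0.04,0,0,0,0.55,100]]}}

```text
time: 3.58
ee_pos: [0.4083, -0.0449, 0.2407]
eef_rot: [0.885, 0.466, 0.0, 0.0]
ft_force: [-0.4, 0.3, -0.4]
width: 0.0872
```

```bash
python3 go.py .413,-.1725,.16,-80
```

```text
t 3.58 p [ 0.4083 -0.0449  0.2407] az -34.4 w 0.0872 q [-0.5  -0.21  0.44  1.97  0.09  1.36 -0.69] F [-0.4  0.3 -0.4]
.413,-.1725,.16,-80 -> [-0.513  0.38   0.404] [ 0.    -0.     0.506]
```

>>> {"op": "play_rows", "data": {"motion": [[-0.13,0.09,0.08,0,0,0.11,100],[-0.26,0.19,0.16,0,0,0.22,100],[-0.38,0.28,0.25,0,0,0.33,100],[-0.51,0.38,0.33,0,0,0.43,100],[-0.51,0.38,0.4,0,0,0.505,100]]}}

```text
time: 4.2
ee_pos: [0.4135, -0.173, 0.1602]
eef_rot: [0.996, 0.087, 0.0, 0.001]
ft_force: [0.7, 0.4, -0.8]
width: 0.0876
```

```bash
python3 go.py .413,-.1725,.033,-80; cat > jp.py <<'E'
from h import *
P=[shoot('scene'),shoot('top')]; o=[]
for q in P:
    for k in('mustard_jar','jar_mid'):
        d=eyes.landmark_of(q,k)[:1]; print(k,[(np.round(e['xy'],1),round(e['p'],2)) for e in d], 'my est', proj(q,[.413,-.1725,.0 if k[0]=='m' else .045]).round(1))
im=[]
for q in P:
    u=proj(q,[.413,-.1725,.07]).astype(int); c=cv2.cvtColor(q['image'],cv2.COLOR_RGB2BGR)
    x0=max(0,min(560,u[0]-50)); y0=max(0,u[1]-65)
    for z,rr in((.09,.0285),(0,.031),(.07,.031)):
        pts=np.int32([proj(q,[.413+rr*np.cos(t),-.1725+rr*np.sin(t),z])*4-np.array([x0,y0])*4 for t in np.linspace(0,6.3,50)])
        big=locals().get('big') if z!=.09 else cv2.resize(c[y0:y0+130,x0:x0+100],None,fx=4,fy=4,interpolation=cv2.INTER_CUBIC)
        cv2.polylines(big,[pts],True,(0,0,255),1)
    im.append(big)
cv2.imwrite('pics/jar.png',np.hstack(im))
E
python3 jp.py
```

```text
t 4.2 p [ 0.4135 -0.173   0.1602] az -80.0 w 0.0876 q [-0.32 -0.05  0.61  2.02  0.03  1.16 -1.12] F [ 0.7  0.4 -0.8]
.413,-.1725,.033,-80 -> [-0.002 -0.004  0.636] [0.001 0.    0.   ]
mustard_jar [(array([372.3, 318.3]), 0.9)] my est [370.6 318.2]
jar_mid [(array([374.6, 308.5]), 0.57)] my est [371.6 305.2]
mustard_jar [(array([392.6, 274.7]), 0.4)] my est [391.1 271.2]
jar_mid [] my est [393.6 269.4]
```

View pics/jar.png

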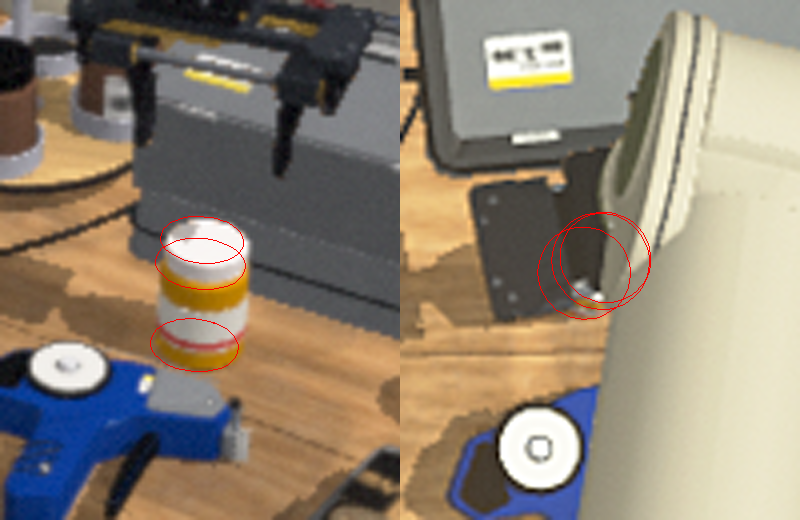

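The crops show the jar upright between the open fingers, about 1 px (3 mm) right of my overlay in the scene view. That is well within the jaw clearance, so I'm going down.

>>> {"op": "play_rows", "data": {"motion": [[-0.01,0.01,0.2,0,0,0,100],[-0.01,0.01,0.4,0,0,0,100],[-0.01,0.01,0.56,0,0,0,100],[-0.01,0.01,0.635,0,0,0,100],[-0.01,0.01,0.635,0,0,0,100]]}}

```text
time: 5.12
ee_pos: [0.4118, -0.1722, 0.0335]
eef_rot: [0.996, 0.092, -0.0, -0.0]
ft_force: [-0.5, 0.0, -0.0]
width: 0.0869
```

>>> {"op": "play_rows", "data": {"motion": [[0,0,0,0,0,0,0],[0,0,0,0,0,0,0],[0,0,0,0,0,0,0],[0,0,0,0,0,0,0],[0,0,0,0,0,0,0]], "squeeze": 20}}

```text
time: 5.75
ee_pos: [0.4123, -0.1726, 0.0341]
eef_rot: [0.996, 0.092, 0.001, 0.0]
ft_force: [-0.4, -0.3, 7.0]
width: 0.0612
```

>>> {"op": "play_rows", "data": {"motion": [[0,0,0,0,0,0,0],[0,0,0,0,0,0,0],[0,0,0,0,0,0,0],[0,0,0,0,0,0,0],[0,0,0,0,0,0,0]]}}

```text
time: 6.38
ee_pos: [0.4123, -0.1726, 0.0341]
eef_rot: [0.996, 0.092, 0.0, 0.0]
ft_force: [-1.8, 0.1, 5.8]
width: 0.0608
```

>>> {"op": "play_rows", "data": {"motion": [[0,0,-0.1,0,0,0,0],[0,0,-0.25,0,0,0,0],[0,0,-0.5,0,0,0,0],[0,0,-0.75,0,0,0,0],[0,0,-0.95,0,0,0,0]]}}

```text
time: 7.0
ee_pos: [0.4116, -0.1723, 0.2253]
eef_rot: [0.996, 0.092, 0.0, -0.0]
ft_force: [1.4, -0.4, -2.5]
width: 0.0609
```

```bash
python3 go.py .413,-.1,.26,-78 .45,.02,.26,-75 .55,.08,.26,-72 .6633,.1137,.26,-71.5
```

```text
t 7.0 p [ 0.4116 -0.1723  0.2253] az -79.5 w 0.0609 q [-0.35 -0.12  0.61  1.93  0.07  1.31 -1.15] F [ 1.4 -0.4 -2.5]
.413,-.1,.26,-78 -> [ 0.073 -0.354 -0.173] [-0.    -0.001 -0.016]
.45,.02,.26,-75 -> [ 0.365 -0.91  -0.173] [-0.    -0.001 -0.05 ]
.55,.08,.26,-72 -> [ 0.911 -1.114 -0.172] [-0.    -0.001 -0.083]
.6633,.1137,.26,-71.5 -> [ 1.499 -1.176 -0.172] [-0.    -0.001 -0.088]
```

>>> {"op": "play_rows", "data": {"motion": [[0.1,-0.1,-0.15,0,0,0,0],[0.3,-0.32,-0.22,0,0,-0.02,0],[0.52,-0.54,-0.22,0,0,-0.04,0],[0.74,-0.76,-0.22,0,0,-0.06,0],[0.92,-0.94,-0.22,0,0,-0.08,0]]}}

```text
time: 7.62
ee_pos: [0.5588, 0.0488, 0.2668]
eef_rot: [0.988, 0.156, -0.001, -0.0]
ft_force: [-0.2, -0.1, -1.2]
width: 0.0613
```

```bash
python3 go.py .6633,.1137,.265,-71.5
```

```text
t 7.62 p [0.5588 0.0488 0.2668] az -72.1 w 0.0613 q [-0.54  0.17  0.43  1.59 -0.07  1.4  -1.37] F [-0.2 -0.1 -1.2]
.6633,.1137,.265,-71.5 -> [ 0.597 -0.148  0.009] [-0.     0.001 -0.007]
```

>>> {"op": "play_rows", "data": {"motion": [[0.15,-0.04,0,0,0,0,0],[0.33,-0.08,0,0,0,-0.007,0],[0.5,-0.12,0,0,0,-0.007,0],[0.59,-0.148,0.01,0,0,-0.007,0],[0.59,-0.148,0.01,0,0,-0.007,0]]}}

```text
time: 8.25
ee_pos: [0.6616, 0.1113, 0.2638]
eef_rot: [0.987, 0.16, -0.001, 0.0]
ft_force: [0.4, 0.4, -3.4]
width: 0.0607
```

```bash
cat > pl.py <<'E'
from h import *; import sys
from go import cur
fn=sys.argv[1]; s,t,q,az=cur(); print(t.round(4),az)
P=[shoot('scene'),shoot('top')]
ax=np.array([.5855,.0877]); b=[.6633,.1137]; off=float(sys.argv[2]) if len(sys.argv)>2 else 0
x=q.apply([1,0,0]); jc=t+off*x; jb=t[2]-.034
im=[]
for k,p in enumerate(P):
    u=proj(p,[*b,.12]).astype(int); c=cv2.cvtColor(p['image'],cv2.COLOR_RGB2BGR); x0,y0=u[0]-50,u[1]-75
    big=cv2.resize(c[y0:y0+150,x0:x0+100],None,fx=4,fy=4,interpolation=cv2.INTER_CUBIC)
    for (cx,cy),z,rr,col in((b,.05,.036,(0,255,0)),(b,.05,.039,(0,255,0)),(jc[:2],jb,.031,(0,0,255)),(jc[:2],jb+.09,.0285,(255,0,255))):
        cv2.polylines(big,[np.int32([(proj(p,[cx+rr*np.cos(a),cy+rr*np.sin(a),z])-[x0,y0]+.5)*4 for a in np.linspace(0,6.28,60)])],True,col,1)
    im.append(big)
cv2.imwrite('pics/'+fn,np.hstack(im))
E
python3 pl.py pl1.png .002
```

```text
[0.6616 0.1113 0.2638] -71.5479727713102
```

View pics/pl1.png

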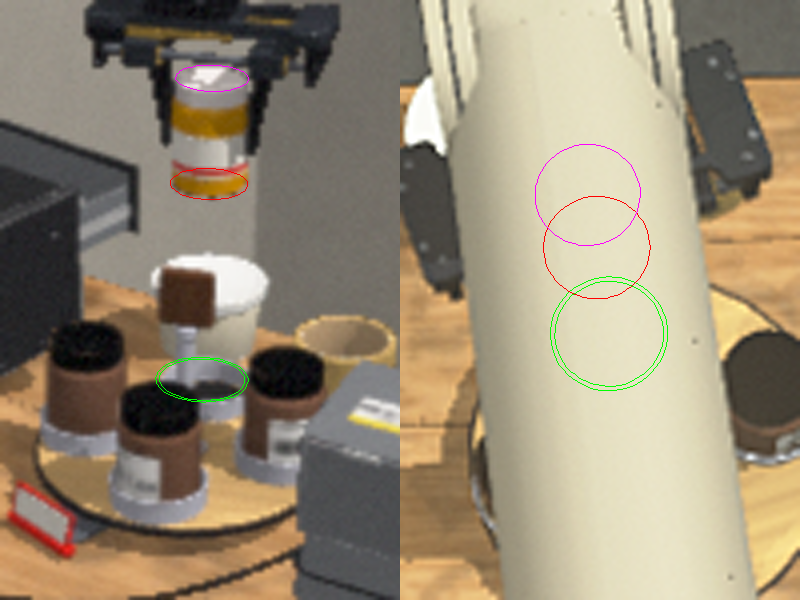

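The left crop shows the jar overlay agreeing to within 1 px, with the jar at (172–249, ~184). The real ring's right rim is slightly left of the green circle, by about 2 mm. I'll nudge and descend to just above the ring, then look again.

```bash
python3 go.py .6605,.1145,.265,-71.5 .6605,.1145,.105,-71.5
```

```text
t 8.35 p [0.6611 0.1097 0.2651] az -71.6 w 0.0609 q [-0.52  0.43  0.41  1.28 -0.17  1.47 -1.37] F [ 0.1 -1.2 -1.9]
.6605,.1145,.265,-71.5 -> [ 0.005 -0.024  0.   ] [ 0.     0.001 -0.002]
.6605,.1145,.105,-71.5 -> [ 0.006 -0.024  0.8  ] [ 0.     0.001 -0.002]
```

>>> {"op": "play_rows", "data": {"motion": [[0.006,-0.024,0.15,0,0,0,0],[0.006,-0.024,0.35,0,0,0,0],[0.006,-0.024,0.55,0,0,0,0],[0.006,-0.024,0.72,0,0,0,0],[0.006,-0.024,0.79,0,0,0,0]]}}

```text
time: 8.98
ee_pos: [0.6598, 0.1145, 0.1061]
eef_rot: [0.987, 0.159, -0.001, 0.0]
ft_force: [0.2, 1.0, -1.3]
width: 0.0611
```

>>> {"op": "play_rows", "data": {"motion": [[0,0,0,0,0,0,0],[0,0,0,0,0,0,0]]}}

```text
time: 9.22
ee_pos: [0.6622, 0.1152, 0.1095]
eef_rot: [0.987, 0.16, 0.001, -0.0]
ft_force: [-0.2, -0.2, -1.2]
width: 0.0615
```

```bash
cat > pl2.py <<'E'
from h import *; import sys
from go import cur
fn=sys.argv[1]; s,t,q,az=cur(); print(t.round(4),az,s['ft_force'])
p=shoot('scene'); b=[.6633,.1137]; x=q.apply([1,0,0]); jc=t+.002*x; jb=t[2]-.034
u=proj(p,[*b,.09]).astype(int); c=cv2.cvtColor(p['image'],cv2.COLOR_RGB2BGR); x0,y0=u[0]-40,u[1]-32
raw=cv2.resize(c[y0:y0+65,x0:x0+80],None,fx=9,fy=9,interpolation=cv2.INTER_CUBIC); big=raw
for (cx,cy),z,rr,col in((b,.05,.036,(0,255,0)),(b,.05,.039,(0,255,0)),(b,.03,.039,(0,255,0)),(jc[:2],jb,.031,(0,0,255))):
    cv2.polylines(big,[np.int32([(proj(p,[cx+rr*np.cos(a),cy+rr*np.sin(a),z])-[x0,y0]+.5)*9 for a in np.linspace(0,6.28,60)])],True,col,1)
cv2.imwrite('pics/'+fn,big)
o=proj(p,[*b,.05]); print('px/cm along x,y', (proj(p,[b[0]+.01,b[1],.05])-o)*9,(proj(p,[b[0],b[1]+.01,.05])-o)*9)
E
python3 pl2.py pl2.png
```

```text
[0.6622 0.1152 0.1095] -71.64028847854735 [-0.19630664 -0.21038164 -1.22215285]
px/cm along x,y [ 13.85307825 -10.63298063] [-22.67378542  -7.14717187]
```

View pics/pl2.png

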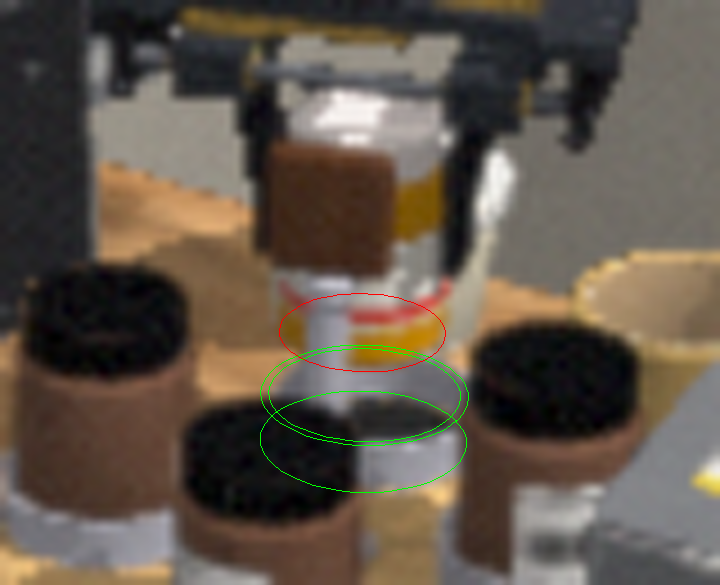

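The crop shows the jar bottom centred at about (366, 340), just above the ring, which is centred at about (358, 392). The jar is roughly 2 mm too far out. I'll shift it 2 mm and lower gently.

>>> {"op": "play_rows", "data": {"motion": [[-0.01,-0.003,0,0,0,0,0],[-0.01,-0.003,0.05,0,0,0,0],[-0.01,-0.003,0.1,0,0,0,0],[-0.01,-0.003,0.12,0,0,0,0],[-0.01,-0.003,0.14,0,0,0,0]]}}

```text
time: 9.9
ee_pos: [0.6603, 0.1155, 0.0807]
eef_rot: [0.987, 0.16, 0.001, -0.0]
ft_force: [2.0, 0.8, 11.2]
width: 0.0612
```

```bash
python3 go.py; python3 pl2.py pl3.png
```

```text
t 9.9 p [0.6603 0.1155 0.0807] az -71.6 w 0.0612 q [-0.51  0.55  0.37  1.51 -0.21  1.12 -1.35] F [ 2.   0.8 11.2]
[0.6603 0.1155 0.0807] -71.62616854418765 [ 1.99021903  0.82167546 11.17415495]
px/cm along x,y [ 13.85307825 -10.63298063] [-22.67378542  -7.14717187]
```

View pics/pl3.png

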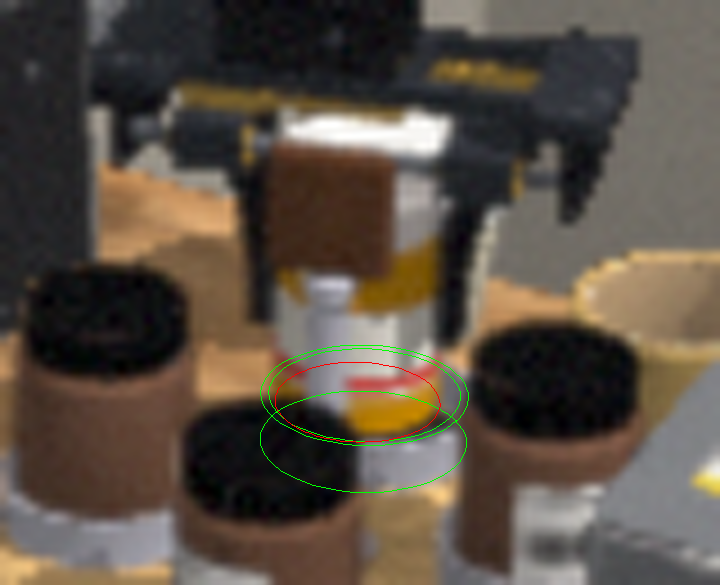

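The jar bottom (275–440, ~432) is resting on the rim with 11 N, and a dark gap shows at the front right of the ring, so the jar sits too far back. I'll lift 6 mm, shift about 4 mm toward the camera and lower again.

>>> {"op": "play_rows", "data": {"motion": [[0,0,-0.03,0,0,0,0],[-0.02,0.006,-0.03,0,0,0,0],[-0.02,0.006,-0.02,0,0,0,0],[-0.02,0.006,0,0,0,0,0],[-0.02,0.006,0.02,0,0,0,0]]}}

```text
time: 10.58
ee_pos: [0.6586, 0.114, 0.0783]
eef_rot: [0.987, 0.16, 0.004, -0.001]
ft_force: [3.5, 3.1, 16.1]
width: 0.061
```

```bash
python3 go.py
```

```text
t 10.57 p [0.6586 0.114  0.0783] az -71.6 w 0.061 q [-0.51  0.55  0.37  1.52 -0.21  1.11 -1.34] F [ 3.5  3.1 16.1]
```

```bash
python3 - <<'E'
from h import *
for i in range(4):
    s=r.read_state(); print(np.round(s['ee_pos'],4),np.round(s['ft_force'],1),np.round(s['torque'],3)); shoot('scene')
E
python3 go.py
```

```text
[0.6586 0.114  0.0783] [ 3.5  3.1 16.1] [ 1.111 -0.384 -0.164]
[0.6583 0.114  0.0777] [3.4 2.9 6.3] [ 0.77  -0.357 -0.148]
[0.6579 0.1141 0.0774] [2.7 3.  7.5] [ 0.893 -0.399 -0.118]
[0.6578 0.1143 0.0774] [3.4 3.4 6.2] [ 0.664 -0.4   -0.082]
t 10.78 p [0.6577 0.1143 0.0774] az -71.6 w 0.0613 q [-0.51  0.55  0.37  1.52 -0.21  1.11 -1.34] F [2.7 2.3 6.4]
```

>>> {"op": "play_rows", "data": {"motion": [[0,0,-0.06,0,0,0,0],[0,0,-0.12,0,0,0,0],[0,0,-0.12,0,0,0,0],[0,0,-0.12,0,0,0,0]]}}

```text
time: 11.28
ee_pos: [0.6554, 0.1128, 0.0992]
eef_rot: [0.987, 0.16, -0.0, -0.0]
ft_force: [0.3, -0.6, -1.5]
width: 0.0612
```

```bash
cat > pl4.py <<'E'
from h import *; import sys
from go import cur
from scipy.optimize import least_squares
np.set_printoptions(precision=4,suppress=True)
s,t,q,az=cur(); print(t.round(4),az,s['ft_force'])
p=shoot('scene'); im=p['image']; ax=np.array([.5855,.0877])
def circ(c,z,rr,n=60): return np.array([proj(p,[c[0]+rr*np.cos(a),c[1]+rr*np.sin(a),z]) for a in np.linspace(0,6.2832,n,endpoint=False)])
g=cv2.GaussianBlur(cv2.cvtColor(im,cv2.COLOR_RGB2GRAY),(0,0),1)
out=[]
for d in(90,180,270):
    a=np.radians(18.5+d); c=ax+.082*np.array([np.cos(a),np.sin(a)]); u=proj(p,[*c,.118])
    m=((im.max(2)<50)*1).astype(np.uint8); w=np.zeros_like(m); x,y=u.round().astype(int); w[y-11:y+11,x-14:x+15]=1; m&=w
    # cap: top disc .033 plus side; model silhouette = hull of circles z=.121 and z=.105
    mod=np.zeros(m.shape,np.uint8); cv2.fillConvexPoly(mod,cv2.convexHull(np.float32(np.vstack([circ(c,.121,.033),circ(c,.108,.033)]))).round().astype(np.int32),1)
    M=np.argwhere(m)[:,::-1]; D=np.argwhere(mod)[:,::-1]
    print(d,'dark cx,left,right,top',M[:,0].mean(),M[:,0].min(),M[:,0].max(),M[:,1].min(),'model',D[:,0].mean(),D[:,0].min(),D[:,0].max(),D[:,1].min())
x0,y0=260,200
c=cv2.cvtColor(im,cv2.COLOR_RGB2BGR); big=cv2.resize(c[y0:y0+90,x0:x0+115],None,fx=6.8,fy=6.8,interpolation=cv2.INTER_CUBIC)
for d in(0,90,180,270):
    a=np.radians(18.5+d); b=ax+.082*np.array([np.cos(a),np.sin(a)])
    for z,rr in(((.05,.036),(.05,.039)) if d==0 else ((.121,.033),(.05,.039))):
        cv2.polylines(big,[np.int32((circ(b,z,rr)-[x0,y0]+.5)*6.8)],True,(0,255,0),1)
jc=t[:2]; jb=t[2]-.034
for z in (jb+.003,jb+.07): cv2.polylines(big,[np.int32((circ(jc,z,.031)-[x0,y0]+.5)*6.8)],True,(0,0,255),1)
cv2.polylines(big,[np.int32((circ(ax,.03,.1225)-[x0,y0]+.5)*6.8)],True,(255,0,0),1)
cv2.imwrite('pics/'+sys.argv[1],big)
E
python3 pl4.py pl4.png
```

```text
[0.6554 0.1128 0.0992] -71.62714517622342 [ 0.2741 -0.6167 -1.529 ]
90 dark cx,left,right,top 297.37325905292477 287 310 219 model 301.0390625 291 311 225
180 dark cx,left,right,top 321.584 306 334 235 model 319.57894736842104 309 330 240
270 dark cx,left,right,top 351.681592039801 337 361 226 model 350.97058823529414 340 362 231
```

View pics/pl4.png

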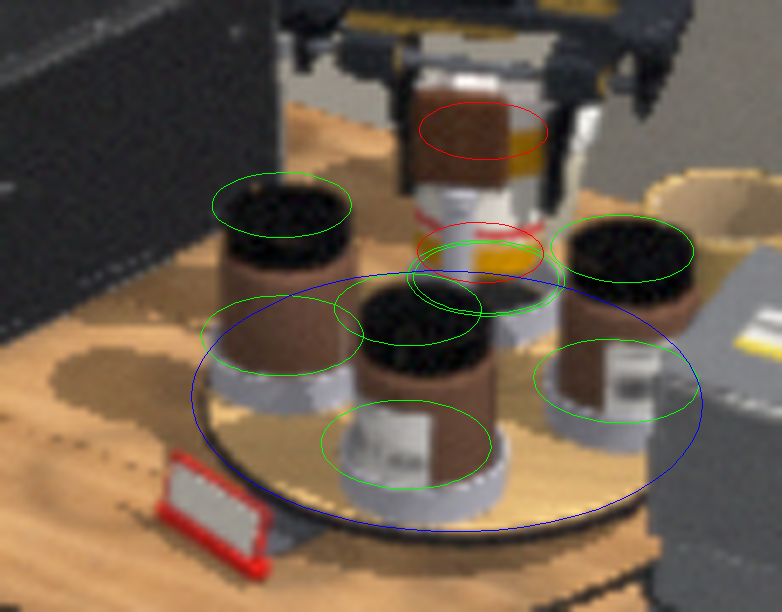

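```bash
cat > fit3.py <<'E'
from h import *; import sys
from scipy.optimize import least_squares
np.set_printoptions(precision=4,suppress=True)
p=shoot('scene'); im=cv2.cvtColor(p['image'],cv2.COLOR_RGB2GRAY).astype(float)
k=cv2.resize(cv2.GaussianBlur(im,(0,0),.8),None,fx=6,fy=6,interpolation=cv2.INTER_CUBIC)
# template: silhouettes of black caps: maximise contrast along outline of upper disc half & sides
n=40
def pts(c,z,rr,A): return np.array([proj(p,[c[0]+rr*np.cos(a),c[1]+rr*np.sin(a),z]) for a in A])
vd=np.arctan2(.0877+.7085,.5855+.72)   # viewing azimuth
A=vd+np.linspace(-1.9,1.9,n)       # far half + sides of top disc
def samp(q): return cv2.remap(im.astype(np.float32),q[:,0].astype(np.float32),q[:,1].astype(np.float32),cv2.INTER_LINEAR)[:,0]
def score(v):
    s=0
    for d in(90,180,270):
        a=v[2]+np.radians(d); c=v[:2]+.082*np.array([np.cos(a),np.sin(a)])
        s+=(np.clip(samp(pts(c,.121,.037,A)),0,120)-np.clip(samp(pts(c,.121,.029,A)),0,120)).mean()
    return s
best=max(((score((x,y,np.radians(t))),x,y,t) for x in np.arange(.572,.6,.002) for y in np.arange(.074,.1,.002) for t in np.arange(14,30,2)))
print(best)
best=max(((score((x,y,np.radians(t))),x,y,t) for x in best[1]+np.arange(-.002,.0021,.001) for y in best[2]+np.arange(-.002,.0021,.001) for t in best[3]+np.arange(-2,2.1,.5)))
print(best,'at top model',score((.5855,.0877,np.radians(22))))
f=lambda x,y: atz(p,((x/6.8)-.5+260,(y/6.8)-.5+200),.121)[:2]
L,F,Rr=f(289,215),f(426,313),f(630,255)
print(L,F,Rr,'mid LR',(L+Rr)/2,np.linalg.norm(L-Rr),'F->bay az',np.degrees(np.arctan2(*((L+Rr)/2-F)[::-1])))
a=np.radians(best[3]); print('bay',best[1]+.082*np.cos(a),best[2]+.082*np.sin(a))
E
python3 fit3.py
```

```text
(np.float32(160.4047), np.float64(0.58), np.float64(0.08), np.int64(22))
(np.float32(161.26616), np.float64(0.58), np.float64(0.08), np.float64(21.5)) at top model 70.975075
[0.5526 0.1568] [0.5091 0.0531] [0.6079 0.0039] mid LR [0.5803 0.0804] 0.16262570735456616 F->bay az 20.985248298683715
bay 0.656294240574526 0.11005310059139238
```

Fitting the three caps in the scene view gives the axis at (0.580, 0.080) and the bay at azimuth 21.5°. That also fits the contact torque: the jar was sitting on the +y rim and nudged the deck about 4°. The jar overlay agrees with the scene camera, so I'll trust that view, shift 2 mm and lower.

>>> {"op": "play_rows", "data": {"motion": [[0,0.01,0,0,0,0,0],[0,0.01,0.04,0,0,0,0],[0,0.01,0.08,0,0,0,0],[0,0.01,0.105,0,0,0,0],[0,0.01,0.12,0,0,0,0]]}}

```text
time: 12.0
ee_pos: [0.6578, 0.1116, 0.0767]
eef_rot: [0.987, 0.16, 0.002, -0.0]
ft_force: [3.6, 2.0, 9.2]
width: 0.061
```

```bash
python3 go.py;python3 -c "
from h import *
s=r.read_state();print(s['torque'])"
```

```text
t 12.0 p [0.6578 0.1116 0.0767] az -71.6 w 0.061 q [-0.51  0.55  0.37  1.52 -0.21  1.11 -1.34] F [3.6 2.  9.2]
[ 0.40870275 -0.37060978 -0.08985266]
```

>>> {"op": "play_rows", "data": {"motion": [[0,0,-0.03,0,0,0,0],[0.025,0,-0.03,0,0,0,0],[0.025,0,-0.03,0,0,0,0],[0.025,0,-0.01,0,0,0,0],[0.025,0,0.01,0,0,0,0]]}}

```text
time: 12.62
ee_pos: [0.6618, 0.1128, 0.0738]
eef_rot: [0.987, 0.16, 0.001, -0.0]
ft_force: [3.8, 1.1, 7.3]
width: 0.0612
```

```bash
python3 go.py;python3 -c "
from h import *
s=r.read_state();print(s['torque'])"
```

```text
t 12.62 p [0.6618 0.1128 0.0738] az -71.6 w 0.0612 q [-0.51  0.56  0.37  1.51 -0.22  1.11 -1.34] F [3.8 1.1 7.3]
[ 0.24776262 -0.33126691 -0.0330746 ]
```

>>> {"op": "play_rows", "data": {"motion": [[0.012,0.003,-0.01,0,0,0,0],[0.015,0.005,-0.01,0,0,0,0],[0.015,0.005,0.0,0,0,0,0],[0.015,0.005,0.01,0,0,0,0],[0.015,0.005,0.015,0,0,0,0]]}}

```text
time: 13.25
ee_pos: [0.6648, 0.1127, 0.0709]
eef_rot: [0.987, 0.16, 0.001, -0.0]
ft_force: [2.5, 1.8, -2.0]
width: 0.0612
```

```bash
python3 -c "
from h import *
s=r.read_state();print(s['torque'])"; python3 pl4.py pl5.png; python3 fit3.py
```

```text
[ 0.19030155 -0.47498361 -0.01158016]
[0.6648 0.1127 0.0709] -71.61589581480958 [ 2.5038  1.7875 -1.9716]
90 dark cx,left,right,top 297.3502824858757 287 310 219 model 301.0390625 291 311 225
180 dark cx,left,right,top 320.5887445887446 306 331 235 model 319.57894736842104 309 330 240
270 dark cx,left,right,top 350.7654867256637 341 361 226 model 350.97058823529414 340 362 231
(np.float32(158.06714), np.float64(0.58), np.float64(0.082), np.int64(20))
(np.float32(158.73457), np.float64(0.58), np.float64(0.081), np.float64(20.5)) at top model 90.46138
[0.5526 0.1568] [0.5091 0.0531] [0.6079 0.0039] mid LR [0.5803 0.0804] 0.16262570735456616 F->bay az 20.985248298683715
bay 0.6568071195183686 0.10971700526327634
```

View pics/pl5.png

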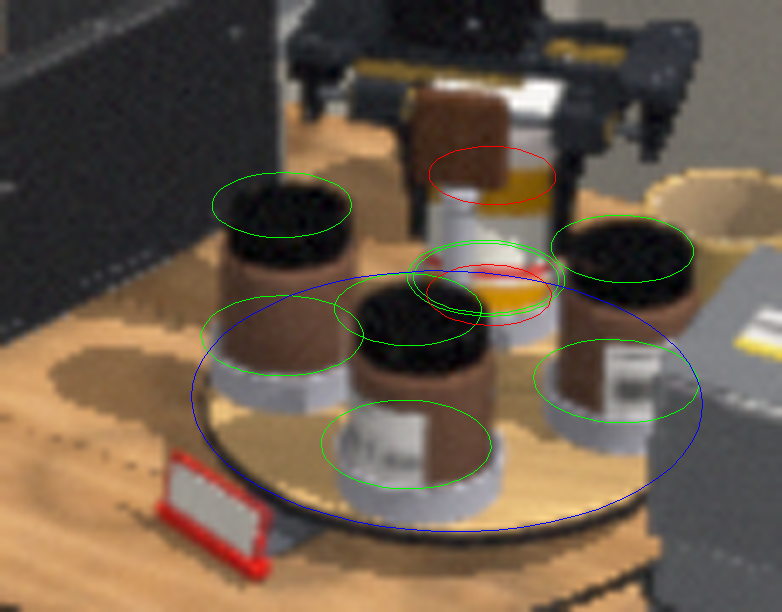

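The crop shows the front of the ring now hiding the jar's lower band, so the jar is inside the ring. Vertical force is only its weight, with light wall contact. I'll lower the rest gently.

>>> {"op": "play_rows", "data": {"motion": [[0.012,0,0.005,0,0,0,0],[0.012,0,0.012,0,0,0,0],[0.012,0,0.018,0,0,0,0],[0.012,0,0.024,0,0,0,0],[0.012,0,0.03,0,0,0,0]]}}

```text
time: 13.98
ee_pos: [0.6671, 0.1125, 0.0671]
eef_rot: [0.987, 0.159, 0.001, 0.0]
ft_force: [-9.7, -2.8, 24.0]
width: 0.0612
```

```bash
python3 go.py;python3 -c "
from h import *
s=r.read_state();print(s['torque'])"
```

```text
t 13.97 p [0.6671 0.1125 0.0671] az -71.7 w 0.0612 q [-0.5   0.58  0.37  1.5  -0.22  1.11 -1.34] F [-9.7 -2.8 24. ]
[-0.6249317   2.24288023 -0.02597935]
```

>>> {"op": "play_rows", "data": {"motion": [[-0.006,0,-0.008,0,0,0,0],[-0.006,0,-0.008,0,0,0,0]]}}

```text
time: 14.22
ee_pos: [0.6661, 0.1128, 0.0673]
eef_rot: [0.987, 0.16, 0.001, -0.0]
ft_force: [-1.2, -0.5, 7.4]
width: 0.0617
```

```bash
python3 - <<'E'
from h import *
for i in range(3):
    s=r.read_state(); print(np.round(s['ee_pos'],4),np.round(s['ft_force'],1),np.round(s['torque'],3)); p=shoot('scene')
im=p['image']; hsv=cv2.cvtColor(im,cv2.COLOR_RGB2HSV)
m=((hsv[...,0]>15)&(hsv[...,0]<28)&(hsv[...,1]>190)&(hsv[...,2]>110)).astype(np.uint8); m[:,:318]=0; m[:,350:]=0; m[:215]=0; m[255:]=0
ys,xs=np.nonzero(m)
for y in np.unique(ys): print(y,xs[ys==y].min(),xs[ys==y].max())
# expected rows (camera-side jar surface) of body z levels if seated
vd=np.array([.857,.515]);
for c in([.6671,.1125],):
    for z in(.03,.05,.1): print('surface row at z',z,proj(p,[c[0]-.031*vd[0],c[1]-.031*vd[1],z]))
E
```

```text
[0.6661 0.1128 0.0673] [-1.2 -0.5  7.4] [-0.221  0.395 -0.043]
[0.6661 0.1128 0.0673] [-2.1 -0.3  8.9] [-0.2    0.386 -0.016]
[0.6661 0.1128 0.0673] [-1.5 -1.6  9.1] [-0.218  0.408  0.037]
226 335 340
227 335 340
228 333 340
229 331 340
230 331 340
231 331 340
243 331 339
244 331 338
245 331 333
surface row at z 0.03 [331.70904744 249.65467025]
surface row at z 0.05 [331.85328081 244.44708746]
surface row at z 0.1 [332.22079625 231.1778481 ]
```

Floor support is about 8 N at TCP z=0.067, roughly 3 mm higher than expected, so the jar may be slightly pivoted between the pads. I'll relax the grip to 3 N so it settles flat before I open.

>>> {"op": "play_rows", "data": {"motion": [[0,0,0,0,0,0,0],[0,0,0,0,0,0,0],[0,0,0.01,0,0,0,0],[0,0,0.01,0,0,0,0]], "squeeze": 3}}

```text
time: 14.88
ee_pos: [0.6656, 0.113, 0.0639]
eef_rot: [0.987, 0.16, 0.0, -0.0]
ft_force: [1.2, 0.1, 2.6]
width: 0.0612
```

```bash
python3 -c "
from h import *
s=r.read_state();print(s['ee_pos'],s['ft_force'],s['torque'])"; python3 pl4.py pl6.png
```

```text
[0.66555016 0.11296683 0.06394011] [1.18414329 0.14126229 2.55992832] [-0.07667666 -0.10288668  0.0234246 ]
[0.6656 0.113  0.0639] -71.61349026310579 [1.1841 0.1413 2.5599]
90 dark cx,left,right,top 297.41971830985915 287 310 219 model 301.0390625 291 311 225
180 dark cx,left,right,top 320.58898305084745 306 331 235 model 319.57894736842104 309 330 240
270 dark cx,left,right,top 350.5793991416309 341 361 226 model 350.97058823529414 340 362 231
```

View pics/pl6.png

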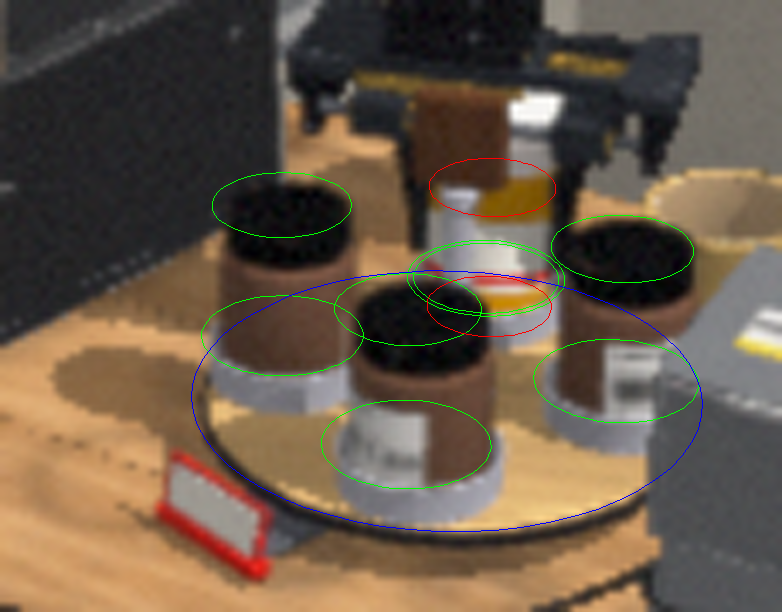

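The jar is now seated: the lower band is mostly hidden by the rim and TCP z=0.064 as predicted. Releasing and lifting.

>>> {"op": "play_rows", "data": {"motion": [[0,0,0,0,0,0,100],[0,0,0,0,0,0,100],[0,0,0,0,0,0,100],[0,0,0,0,0,0,100],[0,0,0,0,0,0,100]]}}

```text
time: 15.55
ee_pos: [0.6654, 0.1129, 0.0642]
eef_rot: [0.987, 0.16, 0.0, -0.0]
ft_force: [-0.4, 0.0, -0.3]
width: 0.0865
```

>>> {"op": "play_rows", "data": {"motion": [[0,0,-0.1,0,0,0,100],[0,0,-0.3,0,0,0,100],[0,0,-0.55,0,0,0,100],[0,0,-0.8,0,0,0,100],[0,0,-0.95,0,0,0,100]]}}

```text
time: 16.18
ee_pos: [0.6661, 0.1126, 0.2591]
eef_rot: [0.987, 0.16, 0.002, -0.0]
ft_force: [0.9, 0.4, -0.3]
width: 0.0871
```

```bash
python3 fit3.py; python3 go.py .581,.0815,.255,20.5; cat > ha.py <<'E'
from h import *
P=[shoot('scene'),shoot('top')]
for p in P:
    for k in('handle_mid','jar_mid','mustard_jar','handle'):
        for d in eyes.landmark_of(p,k)[:2]: print(k,np.round(d['xy'],1),round(d['p'],2),atz(p,d['xy'],{'handle_mid':.167,'jar_mid':.075,'mustard_jar':.03,'handle':.142}[k]).round(4))
p=P[0]
hsv=cv2.cvtColor(p['image'],cv2.COLOR_RGB2HSV)
m=(hsv[...,0]<18)&(hsv[...,1]>90)&(p['image'].max(2)<120)&(p['image'].max(2)>35); m[:205]=0;m[230:]=0;m[:,:312]=0;m[:,342:]=0
m=m.astype(np.uint8); n,l,st,ce=cv2.connectedComponentsWithStats(m); i=1+st[1:,4].argmax(); print('handle blob',st[i],ce[i],atz(p,ce[i],.167))
E
python3 ha.py
```

```text
(np.float32(169.25407), np.float64(0.58), np.float64(0.08), np.int64(20))
(np.float32(169.25407), np.float64(0.58), np.float64(0.08), np.float64(20.0)) at top model 81.721756
[0.5526 0.1568] [0.5091 0.0531] [0.6079 0.0039] mid LR [0.5803 0.0804] 0.16262570735456616 F->bay az 20.985248298683715
bay 0.6570547949044444 0.10804565175270484
t 16.23 p [0.6671 0.1128 0.2626] az -71.6 w 0.0872 q [-0.52  0.44  0.41  1.27 -0.17  1.45 -1.37] F [-0.4  0.   3.5]
.581,.0815,.255,20.5 -> [-0.458  0.013  0.034] [ 0.005 -0.004 -1.024]
handle_mid [325.6 221. ] 0.79 [0.578  0.0846 0.167 ]
jar_mid [333.  233.3] 0.81 [0.6697 0.1105 0.075 ]
mustard_jar [331.3 243.3] 0.59 [0.6771 0.1205 0.03  ]
handle [325.8 227.6] 0.71 [0.5814 0.0855 0.142 ]
handle [333.6 242. ] 0.59 [0.5149 0.0163 0.142 ]
handle blob [312 214  22  16 196] [325.84183673 221.12755102] [0.57769478 0.08355076 0.167     ]
```

The grip has opened and the jar stands alone. Where it seated implies an axis near (0.587, 0.085), agreeing with the top view. The handle is next: move above it and turn the jaws to the paddle.

>>> {"op": "play_rows", "data": {"motion": [[-0.05,0,0.02,0,0,-0.11,100],[-0.15,0,0.02,0,0,-0.22,100],[-0.27,0.005,0.02,0,0,-0.33,100],[-0.37,0.01,0.02,0,0,-0.44,100],[-0.42,0.01,0.02,0,0,-0.55,100]]}}

```text
time: 17.35
ee_pos: [0.5855, 0.0839, 0.2502]
eef_rot: [0.828, 0.56, -0.0, -0.0]
ft_force: [0.6, -0.4, 0.5]
width: 0.0871
```

```bash
python3 go.py .585,.086,.255,20
```

```text
t 17.35 p [0.5855 0.0839 0.2502] az -21.8 w 0.0871 q [-0.46  0.24  0.29  1.53 -0.07  1.38 -0.55] F [ 0.6 -0.4  0.5]
.585,.086,.255,20 -> [ 0.009 -0.006 -0.024] [-0.    -0.    -0.465]
```

Turn to azimuth 20 first, then look at where the handle lies relative to the fingers.

>>> {"op": "play_rows", "data": {"motion": [[0,0,-0.02,0,0,-0.11,100],[0.005,-0.005,-0.02,0,0,-0.22,100],[0.008,-0.005,-0.02,0,0,-0.33,100],[0.008,-0.005,-0.02,0,0,-0.44,100],[0.008,-0.005,-0.02,0,0,-0.465,100]]}}

```text
time: 17.98
ee_pos: [0.5859, 0.0862, 0.2539]
eef_rot: [0.574, 0.819, -0.0, -0.0]
ft_force: [0.6, -0.3, 0.4]
width: 0.0868
```

```bash
python3 go.py .585,.086,.15,20; python3 - <<'E'
from h import *; from go import cur
s,t,q,az=cur(); p=shoot('scene'); c=cv2.cvtColor(p['image'],cv2.COLOR_RGB2BGR); x0,y0=270,155
big=cv2.resize(c[y0:y0+110,x0:x0+115],None,fx=5.4,fy=5.4,interpolation=cv2.INTER_CUBIC)
a=np.radians(20); u=np.array([np.cos(a),np.sin(a)]); w=np.array([-u[1],u[0]])
for cen,col in(((.585,.086),(0,255,0)),((.58,.081),(255,0,255))):
    pts=[proj(p,[*(np.array(cen)+sx*.007*u+sy*.023*w),z]) for z in(.142,.192) for sx,sy in((1,1),(1,-1),(-1,-1),(-1,1))]
    cv2.polylines(big,[np.int32((cv2.convexHull(np.float32(pts))[:,0]-[x0,y0]+.5)*5.4)],True,col,1)
pt=np.int32((proj(p,t)-[x0,y0]+.5)*5.4); cv2.circle(big,tuple(int(v) for v in pt),4,(0,0,255),-1)
for sg in(1,-1):
    pt=np.int32((proj(p,t+q.apply([0,sg*.0435,0]))-[x0,y0]+.5)*5.4); cv2.circle(big,tuple(int(v) for v in pt),4,(0,255,255),-1)
cv2.imwrite('pics/h1.png',big)
E
```

```text
t 17.98 p [0.5859 0.0862 0.2539] az 19.9 w 0.0868 q [-0.39  0.24  0.21  1.52 -0.05  1.39  0.16] F [ 0.6 -0.3  0.4]
.585,.086,.15,20 -> [ 0.001 -0.004  0.519] [-0.    -0.    -0.001]
```

View pics/h1.png

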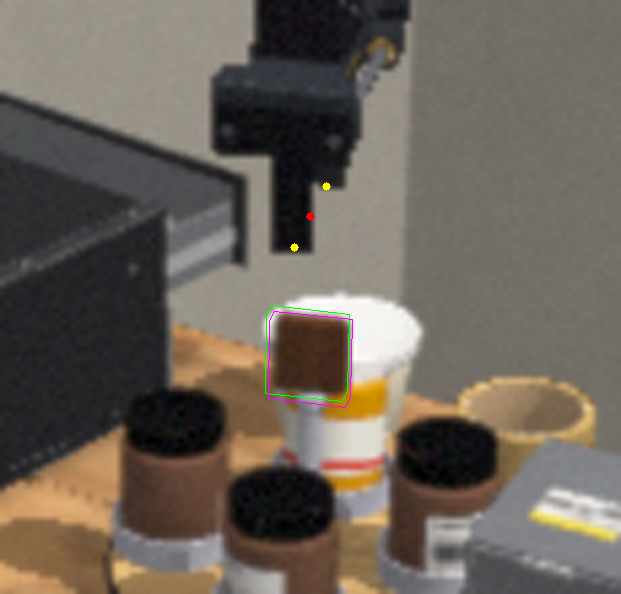

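The crop shows the mustard jar upright in the ring behind the handle, and the handle (275–350, 355) agreeing with the model under the fingers. I'll descend and grip the paddle.

>>> {"op": "play_rows", "data": {"motion": [[0,-0.004,0.1,0,0,0,100],[0,-0.004,0.25,0,0,0,100],[0,-0.004,0.4,0,0,0,100],[0,-0.004,0.49,0,0,0,100],[0,-0.004,0.515,0,0,0,100]]}}

```text
time: 18.65
ee_pos: [0.5849, 0.086, 0.1503]
eef_rot: [0.576, 0.818, -0.001, -0.0]
ft_force: [-0.8, 0.0, 0.7]
width: 0.0872
```

>>> {"op": "play_rows", "data": {"motion": [[0,0,0,0,0,0,50],[0,0,0,0,0,0,30],[0,0,0,0,0,0,0],[0,0,0,0,0,0,0],[0,0,0,0,0,0,0]], "squeeze": 10}}

```text
time: 19.27
ee_pos: [0.5853, 0.0861, 0.1513]
eef_rot: [0.576, 0.818, 0.0, 0.0]
ft_force: [-0.5, -0.3, 0.4]
width: 0.0447
```

>>> {"op": "play_rows", "data": {"motion": [[0,0,0,0,0,0,0],[0,0,0,0,0,0,0],[0,0,0,0,0,0,0]]}}

```text
time: 19.65
ee_pos: [0.586, 0.0863, 0.1513]
eef_rot: [0.576, 0.818, 0.001, 0.001]
ft_force: [18.1, 4.5, -15.0]
width: 0.0155
```

```bash
python3 go.py; python3 -c "
from h import *
s=r.read_state();print(s['torque'])"
```

```text
t 19.65 p [0.586  0.0863 0.1513] az 19.7 w 0.0155 q [-0.39  0.31  0.2   1.66 -0.06  1.18  0.17] F [ 18.1   4.5 -15. ]
[ 0.84301961 -3.91126029  0.07537777]
```

>>> {"op": "play_rows", "data": {"motion": [[0,0.008,0,0,0,0,0],[0,0.008,0,0,0,0,0],[0,0.008,0,0,0,0,0]]}}

```text
time: 20.02
ee_pos: [0.5867, 0.0866, 0.1512]
eef_rot: [0.576, 0.818, 0.0, -0.0]
ft_force: [-1.3, -0.2, 0.8]
width: 0.014
```

```bash
python3 go.py
```

```text
t 20.02 p [0.5867 0.0866 0.1512] az 19.7 w 0.014 q [-0.39  0.31  0.2   1.65 -0.06  1.19  0.17] F [-1.3 -0.2  0.8]
```

The paddle is gripped: width is 14 mm and the force is near zero. Now turn the deck anticlockwise.

>>> {"op": "play_rows", "data": {"motion": [[0,0,0,0,0,-0.04,0],[0,0,0,0,0,-0.1,0],[0,0,0,0,0,-0.17,0],[0,0,0,0,0,-0.24,0],[0,0,0,0,0,-0.3,0]], "squeeze": 15}}

```text
time: 20.65
ee_pos: [0.5859, 0.0861, 0.1512]
eef_rot: [0.367, 0.93, -0.001, -0.001]
ft_force: [-8.0, -2.3, 5.4]
width: 0.014
```

```bash
python3 go.py
```

```text
t 20.65 p [0.5859 0.0861 0.1512] az 46.9 w 0.014 q [-0.33  0.31  0.13  1.65 -0.04  1.19  0.63] F [-8.  -2.3  5.4]
```

>>> {"op": "play_rows", "data": {"motion": [[0.002,-0.003,0,0,0,-0.06,0],[0.002,-0.003,0,0,0,-0.13,0],[0.002,-0.003,0,0,0,-0.2,0],[0.002,-0.003,0,0,0,-0.27,0],[0.002,-0.003,0,0,0,-0.33,0]]}}

```text
time: 21.28
ee_pos: [0.5853, 0.0851, 0.1512]
eef_rot: [0.117, 0.993, -0.001, -0.001]
ft_force: [-5.8, -5.0, 4.3]
width: 0.0141
```

```bash
python3 go.py
```

```text
t 21.27 p [0.5853 0.0851 0.1512] az 76.5 w 0.0141 q [-0.28  0.31  0.06  1.65 -0.02  1.19  1.13] F [-5.8 -5.   4.3]
```

>>> {"op": "play_rows", "data": {"motion": [[0.002,-0.003,0,0,0,-0.07,0],[0.002,-0.003,0,0,0,-0.14,0],[0.002,-0.003,0,0,0,-0.21,0],[0.002,-0.003,0,0,0,-0.28,0],[0.002,-0.003,0,0,0,-0.33,0]]}}

```text
time: 21.9
ee_pos: [0.5854, 0.084, 0.1512]
eef_rot: [-0.141, 0.99, -0.001, -0.0]
ft_force: [-1.3, -6.5, 2.8]
width: 0.014
```

>>> {"op": "play_rows", "data": {"motion": [[0,0,0,0,0,-0.04,0],[0,0,0,0,0,-0.04,0],[0,0,0,0,0,-0.04,0]]}}

```text
time: 22.28
ee_pos: [0.5854, 0.0839, 0.1512]
eef_rot: [-0.17, 0.985, -0.001, -0.0]
ft_force: [-2.0, -5.2, 2.9]
width: 0.014
```

```bash
python3 go.py; python3 - <<'E'
from h import *
for n in('scene','top'):
    p=shoot(n)
    for k,z in(('mustard_jar',.03),('jar_mid',.075),('front_mark',.03)):
        for d in eyes.landmark_of(p,k)[:1]: print(n,k,d['xy'],d['p'],atz(p,d['xy'],z))
E
```

```text
t 22.27 p [0.5854 0.0839 0.1512] az 109.6 w 0.014 q [-0.21  0.31 -0.01  1.65  0.01  1.19  1.69] F [-2.  -5.2  2.9]
scene mustard_jar [304.1, 255.2] 0.84 [0.55866349 0.15288893 0.03      ]
scene jar_mid [302.7, 240.3] 0.61 [0.5725726  0.16772883 0.075     ]
scene front_mark [305.8, 264.0] 0.93 [0.5155647  0.11733956 0.03      ]
top mustard_jar [267.6, 216.9] 0.94 [0.56279487 0.15408488 0.03      ]
top jar_mid [262.2, 212.2] 0.78 [0.56592545 0.16460428 0.075     ]
top front_mark [285.8, 239.7] 0.71 [0.50008323 0.10663017 0.03      ]
```

Gripped all round the turn, with small forces. The last joint is near its range, so I'll open, turn the tool back half a turn around the paddle and re-grip.

>>> {"op": "play_rows", "data": {"motion": [[0,0,0,0,0,0,100],[0,0,0,0,0,0,100],[0,0,0,0,0,0,100],[0,0,0,0,0,0,100],[0,0,0,0,0,0,100]]}}

```text
time: 23.3
ee_pos: [0.5855, 0.0861, 0.1511]
eef_rot: [-0.171, 0.985, 0.0, 0.0]
ft_force: [0.4, 0.2, 0.2]
width: 0.0554
```

>>> {"op": "play_rows", "data": {"motion": [[0,-0.002,0,0,0,0.11,100],[0,-0.002,0,0,0,0.22,100],[0,-0.002,0,0,0,0.33,100],[0,-0.002,0,0,0,0.44,100],[0,-0.002,0,0,0,0.55,100]]}}

```text
time: 23.92
ee_pos: [0.5857, 0.0857, 0.1512]
eef_rot: [0.26, 0.966, 0.0, 0.0]
ft_force: [-0.4, 0.9, 0.2]
width: 0.0867
```

>>> {"op": "play_rows", "data": {"motion": [[0,0,0,0,0,0.11,100],[0,0,0,0,0,0.22,100],[0,0,0,0,0,0.33,100],[0,0,0,0,0,0.44,100],[0,0,0,0,0,0.55,100]]}}

```text
time: 24.55
ee_pos: [0.5856, 0.0857, 0.1511]
eef_rot: [0.64, 0.768, 0.0, -0.0]
ft_force: [0.3, 0.3, 1.1]
width: 0.0867
```

>>> {"op": "play_rows", "data": {"motion": [[0,0,0,0,0,0.11,100],[0,0,0,0,0,0.22,100],[0,0,0,0,0,0.33,100],[0,0,0,0,0,0.44,100],[0,0,0,0,0,0.55,100]]}}

```text
time: 25.18
ee_pos: [0.5857, 0.0857, 0.1512]
eef_rot: [0.903, 0.43, 0.0, -0.0]
ft_force: [0.7, 0.8, 0.1]
width: 0.0869
```

```bash
python3 go.py .5852,.0835,.1512,-70.4
```

```text
t 25.18 p [0.5857 0.0857 0.1512] az -39.1 w 0.0869 q [-0.5   0.31  0.34  1.66 -0.11  1.19 -0.82] F [0.7 0.8 0.1]
.5852,.0835,.1512,-70.4 -> [-0.01   0.005 -0.   ] [-0.    -0.     0.348]
```

>>> {"op": "play_rows", "data": {"motion": [[0.004,0.007,0,0,0,0.11,100],[0.004,0.007,0,0,0,0.22,100],[0.004,0.007,0,0,0,0.33,80],[0.004,0.007,0,0,0,0.348,60],[0.004,0.007,0,0,0,0.348,40]]}}

```text
time: 25.8
ee_pos: [0.5872, 0.0855, 0.1511]
eef_rot: [0.985, 0.174, 0.0, -0.0]
ft_force: [-0.1, 0.1, 0.4]
width: 0.0649
```

>>> {"op": "play_rows", "data": {"motion": [[0,0,0,0,0,0,0],[0,0,0,0,0,0,0],[0,0,0,0,0,0,0],[0,0,0,0,0,0,0],[0,0,0,0,0,0,0]]}}

```text
time: 26.42
ee_pos: [0.5873, 0.0852, 0.1511]
eef_rot: [0.985, 0.173, 0.0, 0.0]
ft_force: [5.6, -17.4, -0.4]
width: 0.015
```

>>> {"op": "play_rows", "data": {"motion": [[0,0,0,0,0,0,0],[0,0,0,0,0,0,0],[0,0,0,0,0,0,0]]}}

```text
time: 26.8
ee_pos: [0.5875, 0.0846, 0.1512]
eef_rot: [0.985, 0.173, 0.0, 0.0]
ft_force: [3.6, -4.9, -1.4]
width: 0.0139
```

```bash
python3 go.py
```

```text
t 26.8 p [0.5875 0.0846 0.1512] az -70.1 w 0.0139 q [-0.57  0.32  0.42  1.66 -0.14  1.19 -1.33] F [ 3.6 -4.9 -1.4]
```

>>> {"op": "play_rows", "data": {"motion": [[0,0.003,0,0,0,-0.05,0],[0,0.003,0,0,0,-0.11,0],[0,0.003,0,0,0,-0.18,0],[0,0.003,0,0,0,-0.25,0],[0,0.003,0,0,0,-0.3,0]]}}

```text
time: 27.42
ee_pos: [0.5875, 0.0846, 0.1512]
eef_rot: [0.917, 0.399, 0.0, 0.0]
ft_force: [1.5, -2.7, -0.9]
width: 0.014
```

```bash
python3 go.py
```

```text
t 27.43 p [0.5875 0.0846 0.1512] az -42.9 w 0.014 q [-0.51  0.32  0.35  1.66 -0.12  1.19 -0.88] F [ 1.5 -2.7 -0.9]
```

>>> {"op": "play_rows", "data": {"motion": [[0,0.001,0,0,0,-0.06,0],[0,0.001,0,0,0,-0.13,0],[0,0.001,0,0,0,-0.2,0],[0,0.001,0,0,0,-0.26,0],[0,0.001,0,0,0,-0.29,0]]}}

```text
time: 28.05
ee_pos: [0.5874, 0.0847, 0.1511]
eef_rot: [0.803, 0.596, -0.0, -0.0]
ft_force: [0.9, -2.2, -0.5]
width: 0.0137
```

>>> {"op": "play_rows", "data": {"motion": [[0,0,0,0,0,0,0],[0,0,0,0,0,0,0]]}}

```text
time: 28.3
ee_pos: [0.5875, 0.0847, 0.1511]
eef_rot: [0.804, 0.594, -0.0, -0.0]
ft_force: [0.1, -1.2, -0.2]
width: 0.0137
```

```bash
python3 go.py; python3 - <<'E'
from h import *
np.set_printoptions(precision=4,suppress=True)
ax=np.array([.5873,.0845]); P={n:shoot(n) for n in('scene','top')}
for n,p in P.items():
    for k,z in(('mustard_jar',.03),('jar_mid',.075),('front_mark',.03)):
        for d in eyes.landmark_of(p,k)[:1]:
            X=atz(p,d['xy'],z)[:2]; print(n,k,np.round(d['xy'],1),round(d['p'],2),X,np.degrees(np.arctan2(*(X-ax)[::-1])))
p=P['top']; c=cv2.cvtColor(p['image'],cv2.COLOR_RGB2BGR)
a=cv2.resize(c[170:280,230:350],None,fx=5,fy=5,interpolation=cv2.INTER_CUBIC)
cv2.imwrite('pics/fin.png',a)
for n,p in P.items():  # red holder & mustard jar cap
    hsv=cv2.cvtColor(p['image'],cv2.COLOR_RGB2HSV); H=proj(p,[.4445,.1287,.03]).astype(int)
    red=((hsv[...,0]<8)|(hsv[...,0]>172))&(hsv[...,1]>150)&(hsv[...,2]>90); w=np.zeros_like(red); w[H[1]-14:H[1]+14,H[0]-22:H[0]+22]=1
    q=np.argwhere(red&w)[:,::-1].astype(np.float32); rc=cv2.minAreaRect(q); print(n,'holder rect',rc,atz(p,rc[0],.03)[:2])
    J=proj(p,[*(ax+.082*np.array([np.cos(np.radians(163)),np.sin(np.radians(163))])),.12]).astype(int)
    wh=(p['image'].min(2)>150)&(hsv[...,1]<40); w=np.zeros_like(red); w[J[1]-9:J[1]+10,J[0]-14:J[0]+14]=1
    q=np.argwhere(wh&w); print(' cap px',q.mean(0)[::-1],len(q),'pred',J,atz(p,q.mean(0)[::-1],.12)[:2])
E
```

```text
t 28.3 p [0.5875 0.0847 0.1511] az -17.1 w 0.0137 q [-0.45  0.31  0.29  1.66 -0.09  1.19 -0.45] F [ 0.1 -1.2 -0.2]
scene mustard_jar [307.5 267.5] 0.92 [0.5009 0.101 ] 169.17022170636707
scene jar_mid [307.9 254. ] 0.91 [0.5079 0.1043] 165.9942360942229
scene front_mark [305.8 264.7] 0.64 [0.512 0.115] 157.98153253804483
top jar_mid [219.6 294. ] 0.3 [0.3573 0.2744] 140.45399393732544
top front_mark [284.6 237.5] 0.91 [0.5061 0.1097] 162.75973088446727
scene holder rect ((295.3529052734375, 269.4117431640625), (21.265823364257812, 25.381790161132812), 30.963756561279297) [0.4701 0.1265]
 cap px [308.8636 242.1648] 176 pred [306 240] [0.5057 0.0994]
top holder rect ((269.558837890625, 258.2647399902344), (10.429031372070312, 6.063390731811523), 14.03624439239502) [0.4515 0.1502]
 cap px [269. 236.] 3 pred [283 230] [0.4952 0.1446]
```

View pics/fin.png

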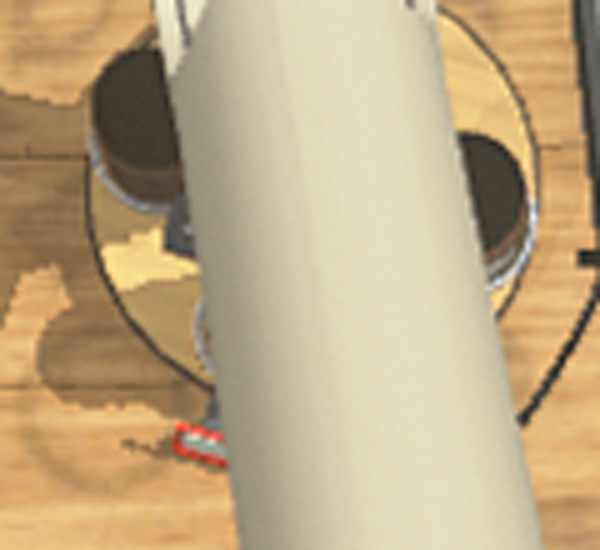

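The last picture shows the forearm hiding the jar. The ring edge at (205,340) and holder at (200,445) are consistent with the jar being behind the holder, but it isn't conclusive. I'll check the deck angle numerically in the scene view.

>>> {"op": "play_rows", "data": {"motion": [[0,0,0,0,0,-0.006,0],[0,0,0,0,0,-0.006,0],[0,0,0,0,0,-0.006,0]]}}

```text
time: 29.08
ee_pos: [0.5875, 0.0847, 0.1511]
eef_rot: [0.801, 0.599, -0.0, -0.0]
ft_force: [-2.7, -1.2, 1.3]
width: 0.0141
```

```bash
python3 go.py; sed -e 's/np.arange(14,30,2)/np.arange(155,174,2)/' -e '/^f=lambda/,$d' fit3.py > fit4.py; python3 fit4.py
python3 - <<'E'
from h import *
# front azimuth from the saved first top picture: rectangle of the red holder, several thresholds
p=shoot('top'); im=cv2.cvtColor(cv2.imread('pics/top0.png'),cv2.COLOR_BGR2RGB); hsv=cv2.cvtColor(im,cv2.COLOR_RGB2HSV)
for S in(90,120,150,180):
    red=((hsv[...,0]<8)|(hsv[...,0]>172))&(hsv[...,1]>S)&(hsv[...,2]>90); red[:250]=0;red[272:]=0;red[:,:260]=0;red[:,296:]=0
    q=np.argwhere(red)[:,::-1].astype(np.float32); W=np.array([atz(p,x,.03)[:2] for x in q]); c=W.mean(0); u,s,v=np.linalg.svd(W-c); d=v[0]*np.sign(v[0][1])
    t=(W-c)@d; c=c+d*(t.max()+t.min())/2
    print(S,len(q),'normal az',np.degrees(np.arctan2(d[1],d[0]))+90,'len',np.ptp(t),'from axis',np.degrees(np.arctan2(c[1]-.0877,c[0]-.5855)))
E
```

```text
t 29.07 p [0.5875 0.0847 0.1511] az -16.5 w 0.0141 q [-0.45  0.31  0.28  1.65 -0.09  1.19 -0.44] F [-2.7 -1.2  1.3]
(np.float32(167.30138), np.float64(0.578), np.float64(0.08), np.int64(163))
(np.float32(169.15315), np.float64(0.579), np.float64(0.08), np.float64(163.0)) at top model -0.8538574
90 103 normal az 163.3045016103315 len 0.07254180896679013 from axis 163.65336320024755
120 97 normal az 163.15572449021815 len 0.07255411503483267 from axis 163.65045837820466
150 71 normal az 164.28147578967764 len 0.07244885116610732 from axis 163.67049063480613
180 52 normal az 162.27380646756563 len 0.07261701523410623 from axis 163.6147415722211
```

```bash
python3 -c "
from h import *
s=r.read_state(); print(s['time'],s['width'],s['joint_vel'].round(3) if hasattr(s['joint_vel'],'round') else s['joint_vel']); print(job.close_job())"
```

```text
29.175 0.014191536843572359 [ 0.     0.002  0.001  0.001  0.001 -0.     0.002]
the job is handed in; nothing more can be done
None
```

I set the mustard jar upright in the empty ring and let go of it. I then turned the carousel about 144° anticlockwise in two grips and handed the job in at 29.2 s of the 72 s allowed. The gripper is still closed on the wooden handle (14 mm opening, 15 N squeeze).

**Last checks:**
- **Angle:** the jaws put the ring at 163.5° and fitting the brown jars' caps in the scene camera gave 163.0°. The front, from the card holder in the first top picture, is at about 163.5°.
- **Force:** the force on the tool was about 3 N and the arm was at rest.

**What went wrong or disagreed:**
- **Placing:** it took several tries. The jar touched the ring's rim with up to 16 N, nudged the deck about 4°, and reached 24 N on touching the floor of the ring. I slackened the grip so it settled flat before I opened. It was never dropped.
- **Carousel position:** the two cameras disagreed on the carousel's axis by about 9 mm. Where the jar seated and where the handle gripped agreed better with the top camera.
- **Final view:** the forearm hid the jar in my last top picture, so its final place rests on the deck angle and the scene camera. The networks' own estimates in that view were scattered: 166–169° for the jar and 158–163° for the front mark.
- **Bystanders:** I never moved near the label roll or tag wad, but took no separate last look at them.

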